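Load and arm the orbital shaker

ROBOT

A 7-joint arm with a two-finger parallel gripper is mounted at the origin on a cart in front of the work surface, level with it; the furniture and walls round the work are solid. World frame = base frame: x ahead of the robot, y to its left, z up, the work surface at z = 0. Lengths are in m, angles in rad, forces in N, time in s.
With the tool pointing down it reaches from about 0.4 to 0.85 m from the base axis. Payload 10.4 kg.
Tool frame: the origin (TCP) lies at the very end of the fingers, on their centre line; the grasp point (between the pads) lies 19 mm behind it; z points along the fingers, y is the line along which they close (so a half turn about z gives the same grasp; the last joint's range is limited). The gripper opens to 87 mm and grips with 3 to 60 N. Pads are 19 mm wide; open, the fingers measure 117 mm over their backs; the gripper's body (75 mm by 190 mm) begins 51 mm behind the grasp point.
Start: joints at [-1.136, 0.332, -0.065, 1.46, 0.022, 1.35, -0.088], TCP at [0.276, 0.561, 0.223] pointing down, gripper open.
Joint ranges: [-2.6, 2.6], [-0.5, 2.12], [-1.47, 1.34], [0.16, 2.42], [-1.27, 4.41], [0.06, 2.06], [-2.6, 2.6]. Speed limits (rad/s): [2.22, 2.22, 2.79, 2.79, 3.14, 3.14, 3.14].

INTERFACE

Orientations are given as a unit quaternion [x, y, z, w].
In Python, from bench import r gives the robot as it stands.
- The arm moves only by the shell command python3 -m crank 'ROWS' [FORCE]. ROWS is JSON, a list that holds one entry, the list of rows, each a list of 5 numbers: the shift along the tool's x, y, z in mm, then the turn about the tool's z in degrees, then the opening, from -1 (shut) to 1 (fully open). A call has 1 to 20 rows; each row is the pose to reach, as a shift and turn from the pose commanded when the call began, along the tool's axes at that moment; what a row does not reach only later rows make up. A row lasts 1/10 s, in which the tool goes at most 50 mm and 8.59 degrees, less where a joint would pass 70% of its speed; a pose out of reach is approached as far as the arm can. A call with a gripper value outside its range is refused whole. The fingers move at their own pace and stop on an object; FORCE is the grip in N (left out, the last holds). Time passes only in rows, so rows that repeat a pose let the fingers close. It gives the time, the measured TCP pose, the force, the opening and the grip force at its end, in the units of the state.
- r.read_state(): the state, without advancing time (a new reading comes with each control period).
- r.camera(name): name is "scene" or "top"; returns a dict with "image" (400x640x3 uint8, red, green, blue), "vfov" (degrees; the focal length in pixels is half the picture's height over the tangent of half this angle, whatever the lens; pixels are square), "cx", "cy" (the principal point, pixels), "eye" and "attitude" of the camera in the world. Camera axes: x right, y down, z forward; pixel columns grow to the right and rows downward; lengths in m; the calibration is good to about 2 mm. A picture is of the moment at which its call begins. There is no depth.
- r.close_job(): hands the job in; it is judged then, once.
The state is a dict: "time": time; "joint_positions": joint angles; "joint_vel": joint speeds; "joint_torque": joint torques, N m; "ee_pos": TCP position; "eef_rot": TCP orientation; "ft_force": force on the tool from outside, world axes, zero at the start; "torque": the same for the moment, N m; "width": finger opening in m; "grip_force": force on a finger pad.
Only numpy, scipy, OpenCV 4.12 (cv2) and the standard library are available. Lean on these libraries where they do the work, as an engineer would, in place of code of your own. Each camera call takes 0.05 s, during which the arm holds its last target. There are 200 camera calls.

TASK

Get the orbital shaker ready to run: first, with the flasks still on the bench, pull its brake lever up to the last (third) notch so that the tray is locked. Then stand every stoppered conical flask upright on the shaker's tray and turn the number dial until the number of flasks loaded stands in the middle of the little window. Only then press the brake's release button so that the lever drops back down, and leave the open flask without a stopper where it is.

Things in the scene. Friction and masses are not known exactly. Their poses are not given: they have to be found in the camera images.
- shaker: Fixed white orbital shaker, 200 x 200 mm, tray on top (rim 68 mm high); white console 90 x 90, 52 mm high, in front (local x -190 to -100, y -95 to -5 mm); grey brake bracket at its right (x 12 to 132, y -166 to -130, 95 mm high). Origin on the bench under the tray's centre; x away from the robot, y left, z up at yaw 0.
- tray_center (a point): Centre of the tray's flat rubber floor, 58 mm above the bench, axes as the shaker. The floor is 190 x 190 mm inside a 10 mm high, 5 mm thick rim; it has room for four flasks in two rows of two (82 mm apart).
- number_dial (a joint): Number disc under the console's cover, turned by the bar knob on top. Value in rad, growing clockwise seen from above: number n (0 to 7) is in the middle of the window at n x 0.785 (45 deg apart); stops at 0 and 5.55. It stays where it is left (friction 0.04 N m, no clicks).
- dial_grip (a point): Grip point on the dial's vertical axis, 80 mm above the bench, turning with the knob: a black bar 34 mm long (this frame's x), 12 mm thick (y), from 58 to 88 mm above the bench, gripped from above across its thickness; the cover is 52 mm above the bench. At dial value 0 its axes are the shaker's.
- window (a point): Middle of the small window, 17 x 17 mm, in the console's cover (52 mm above the bench), 26 mm in front of the dial's axis on the robot's side; the white numbers are read from the robot's side.
- brake_lever (a joint): Brake lever, rad. 0: level, handle towards the robot (the shaker's -x); grows as the handle is raised. A ratchet holds it at about 0.29, 0.59 and, at the last notch, 0.89 (raise it to about 0.95 and let go; stop at 1.05). A spring (4 to 5 N at the handle) pulls it down once the ratchet is released.
- brake_grip (a point): Middle of the lever's round rubber handle (18 mm thick, 70 mm long along its own x axis), 105 mm from the pivot, 75 mm above the bench when down. Pinch it from above, fingers closing along the shaker's y; it may pivot between the fingers as it rises.
- brake_pivot (a point): Axis of the brake lever (along the shaker's y), 75 mm above the bench, axes as the shaker. The handle's middle is at pivot + 105 mm x (-cos(value), 0, sin(value)).
- release_button (a joint): Travel of the release button in m: 0 up, 0.009 fully down. Pressed more than about 6 mm (4 to 6 N) it lets the lever drop; hold it down about half a second until the lever is down.
- button_top (a point): Middle of the top of the black round release button (26 mm across), 118 mm above the bench behind the lever's pivot; pressed straight down.
- left_flask: The OPEN conical flask, 64 mm wide, 106 mm high, no stopper; a bystander, to be left alone. Origin: centre of its underside.
- flask_1: Conical flask with a stopper, 64 mm across its foot, 115 mm high, about 255 g, most of it low down. Neck 28 mm across at 74 to 100 mm above the foot, lip 32 mm at 98 to 106, stopper 26 mm; grip the neck from above, pads' middle about 92 mm above the foot. Origin: centre of its underside, z up its axis.
- flask_2: Conical flask with a stopper, 64 mm across its foot, 115 mm high, about 255 g, most of it low down. Neck 28 mm across at 74 to 100 mm above the foot, lip 32 mm at 98 to 106, stopper 26 mm; grip the neck from above, pads' middle about 92 mm above the foot. Origin: centre of its underside, z up its axis. May be absent.
- flask_3: Conical flask with a stopper, 64 mm across its foot, 115 mm high, about 255 g, most of it low down. Neck 28 mm across at 74 to 100 mm above the foot, lip 32 mm at 98 to 106, stopper 26 mm; grip the neck from above, pads' middle about 92 mm above the foot. Origin: centre of its underside, z up its axis. May be absent.
- flask_4: Conical flask with a stopper, 64 mm across its foot, 115 mm high, about 255 g, most of it low down. Neck 28 mm across at 74 to 100 mm above the foot, lip 32 mm at 98 to 106, stopper 26 mm; grip the neck from above, pads' middle about 92 mm above the foot. Origin: centre of its underside, z up its axis. May be absent.
Not all that is in view belongs to the job. Leave any brown or orange look-alike of the flask_1 alone.

How it is judged:
By the outcome, as a careful person would: the job done as asked, in the order asked, and still so for the second after the job is handed in, with the robot touching nothing.
Of flask_2, flask_3, flask_4 only 1 to 3 are there at a start; the rules pass over those that are not, and their reading is None.
At some moment in a run one of flask_1, flask_2, flask_3, flask_4 may be knocked a few centimetres aside while the robot is not near it.
It also fails if it takes over 208 s, if anything falls off the work surface, if the arm or the gripper's body presses on something with over 40 N, if the wrist force passes 120 N, or if a joint passes its speed limit or range.

## Working session

There is one attempt and no reset: what is moved stays moved. The work goes in short steps, Python scripts to look and compute and a shell command to move; the robot and the scene stay as the last step left them, time stands still between calls to the robot, and variables do not carry over. Pictures are saved under pics/ and viewed, at most 14 in all, crops included, and the job is handed in when it is done.

```bash
ls; mkdir -p pics; cat > h.py <<'E'
import numpy as np, cv2
from bench import r
from scipy.spatial.transform import Rotation as R
def snap(name,fn,crop=None,scale=1):
    c=r.camera(name); im=c["image"][:,:,::-1]
    np.savez('pics/'+name+'.npz',**{k:np.array(v) for k,v in c.items()})
    if crop: x0,y0,x1,y1=crop; im=im[y0:y1,x0:x1]
    if scale!=1: im=cv2.resize(im,None,fx=scale,fy=scale,interpolation=cv2.INTER_CUBIC)
    cv2.imwrite('pics/'+fn,im); return c
def att(c):
    a=np.array(c["attitude"]); return a if a.shape==(3,3) else R.from_quat(a).as_matrix()
def load(name): return dict(np.load('pics/'+name+'.npz'))
def px2w(c,u,v,z):
    f=200/np.tan(np.radians(float(c["vfov"]))/2)
    d=att(c)@np.array([(u-float(c["cx"]))/f,(v-float(c["cy"]))/f,1]); e=np.array(c["eye"])
    return e+d*(z-e[2])/d[2]
def w2px(c,p):
    f=200/np.tan(np.radians(float(c["vfov"]))/2)
    q=att(c).T@(np.array(p)-np.array(c["eye"])); return f*q[0]/q[2]+float(c["cx"]),f*q[1]/q[2]+float(c["cy"])
def st():
    s=r.read_state(); print('t',round(s["time"],2),'p',np.round(s["ee_pos"],4),'R',np.round(R.from_quat(s["eef_rot"]).as_matrix(),3).tolist(),'F',np.round(s["ft_force"],1),'w',round(s["width"],4),'g',s["grip_force"])
    return s
def to(p,yaw=None):
    """tool shift (mm) to world p; yaw = wanted direction of tool y (deg, mod 180) -> turn"""
    s=r.read_state(); M=R.from_quat(s["eef_rot"]).as_matrix()
    d=M.T@(np.array(p)-np.array(s["ee_pos"]))*1000
    o=[d.round(1).tolist()]
    if yaw is not None:
        cur=np.degrees(np.arctan2(M[1,1],M[0,1])); dy=(yaw-cur+90)%180-90; o.append(round(-dy,1))
    print(o); return o
E
python3 - <<'E'
from h import *
st()
for n in("scene","top"):
    c=snap(n,n+'0.png',None,1.25); print(n,c["vfov"],c["cx"],c["cy"],c["eye"],c["attitude"])
E
```

```text
pics
t 0.0 p [0.2761 0.5603 0.2218] R [[-0.897, 0.442, -0.0], [0.442, 0.897, -0.001], [-0.0, -0.001, -1.0]] F [0.1 0.6 0.6] w 0.0868 g 0.0
scene 51.39274136396919 320.36585064059415 203.68324207025424 [ 0.14340733 -0.16158586  0.80758566] [ 0.85204229 -0.42964079  0.12964885 -0.26948821]
top 43.760213623131676 313.00698446514264 205.64695512804235 [0.42620208 0.11574491 1.21234765] [ 0.70670878 -0.70554516  0.03725736 -0.03715667]
```

View pics/scene0.png

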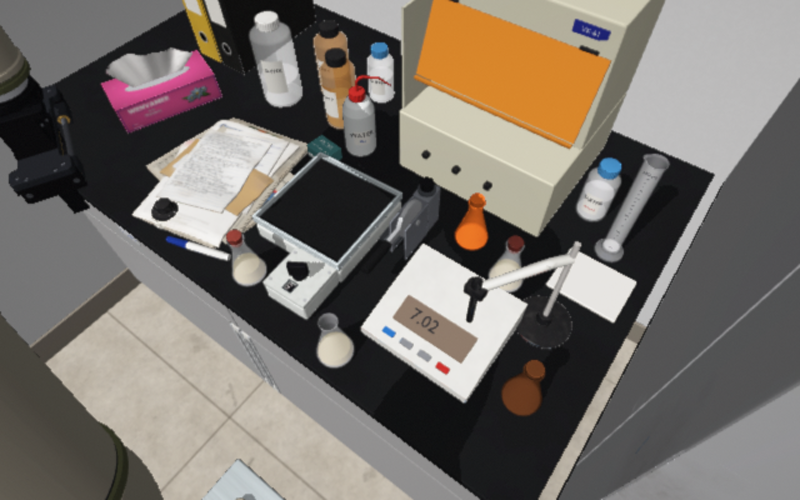

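View pics/top0.png

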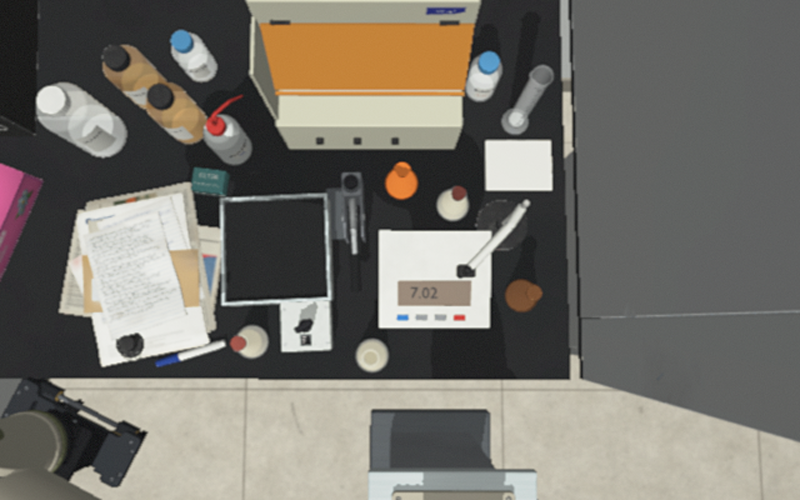

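The scene view shows two red-stoppered flasks, at (245,262) and (508,262). The open flask is at (335,343). The orange (473,222) and brown (523,390) look-alikes are to be left alone. Next I'll enlarge crops of both views.

```bash
python3 - <<'E'
from h import *
snap("top",'top1.png',(165,120,365,300),4*0.8333)
snap("top",'top1.png',(165,120,425,310),3.07)
snap("scene",'scene1.png',(170,120,440,310),2.95)
E
```

```text
(no output)
```

View pics/top1.png

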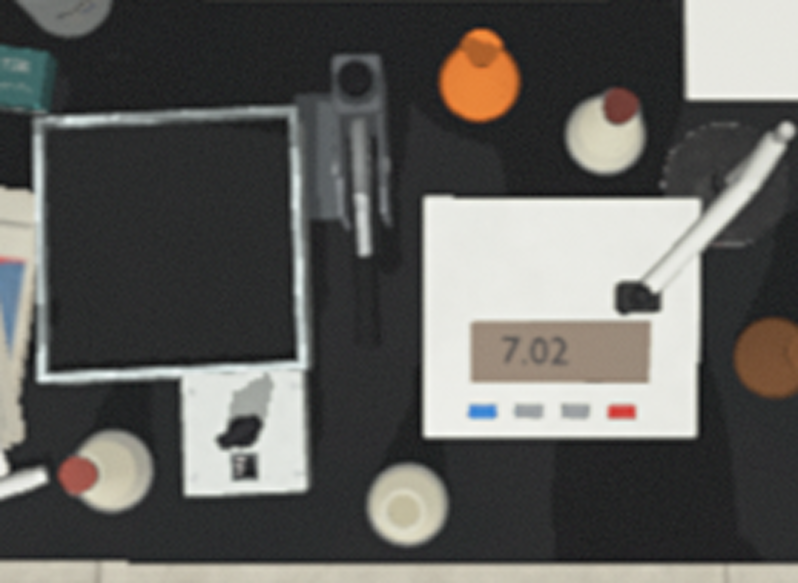

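View pics/scene1.png

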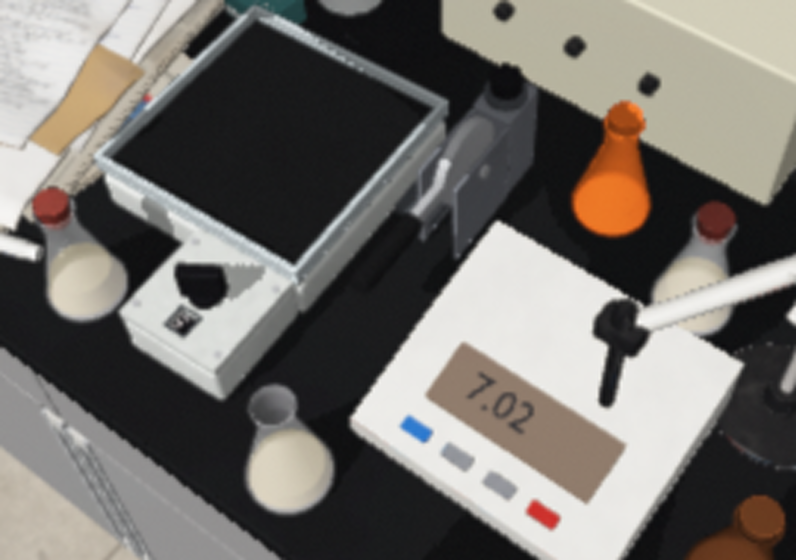

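The top crop shows the tray rim corners at (34,117), (299,107), (309,368) and (39,383). The brake handle is black, around (367,300), and the button is at (355,78). Stoppers are at (78,475) and (621,106), and the dial is at (240,432). The number window is at (244,467). The two red-stoppered flasks are the ones to load: F1 left of the console, F2 behind the balance. Open flask (407,503), orange (480,80) and brown (772,357) stay.

```bash
python3 - <<'E'
from h import *
t=load("top"); s=load("scene")
T=lambda u,v,z:px2w(t,165+u/3.07,120+v/3.07,z)
S=lambda u,v,z:px2w(s,170+u/2.95,120+v/2.95,z)
P=np.array([T(34,117,.068),T(299,107,.068),T(309,368,.068),T(39,383,.068)])
print('rim',P.round(3).tolist(),P.mean(0).round(4))
Q=np.array([S(258,10,.068),S(447,103,.068),S(297,272,.068),S(98,157,.068)])
print('rimS',Q.round(3).tolist(),Q.mean(0).round(4))
e=lambda P:[np.degrees(np.arctan2(*(P[i]-P[j])[[1,0]])).round(2) for i,j in((0,3),(1,2))]+[np.degrees(np.arctan2(-(P[i]-P[j])[0],(P[i]-P[j])[1])).round(2) for i,j in((0,1),(3,2))]
print(e(P),e(Q))
for n,a,b,z in(('button',(355,78),(510,78),.118),('handle',(367,300),(387,250),.075),('stop1',(77,474),(50,200),.115),('stop2',(622,104),(716,216),.115),('foot1',(116,471),(88,288),0.03),('foot2',(606,135),(690,300),.03),('knob',(240,432),(202,272),.088),('window',(244,467),(184,321),.052),('open',(407,503),(290,475),.03),('opentop',(404,510),(273,400),.106)):
    print(n,T(*a,z).round(4),S(*b,z).round(4))
E
```

```text
rim [[0.658, 0.435, 0.068], [0.666, 0.234, 0.068], [0.468, 0.224, 0.068], [0.457, 0.426, 0.068]] [0.5622 0.3298 0.068 ]
rimS [[0.654, 0.425, 0.068], [0.665, 0.233, 0.068], [0.47, 0.224, 0.068], [0.46, 0.419, 0.068]] [0.5625 0.3255 0.068 ]
[np.float64(2.81), np.float64(2.86), np.float64(2.29), np.float64(3.27)] [np.float64(1.9), np.float64(2.64), np.float64(3.15), np.float64(2.91)]
button [0.6773 0.1884 0.118 ] [0.678  0.1829 0.118 ]
handle [0.5185 0.1808 0.075 ] [0.5206 0.1802 0.075 ]
stop1 [0.3908 0.3839 0.115 ] [0.3924 0.3813 0.115 ]
stop2 [ 0.659  -0.0064  0.115 ] [ 0.6586 -0.0059  0.115 ]
foot1 [0.3903 0.3748 0.03  ] [0.3822 0.3624 0.03  ]
foot2 [ 0.6523 -0.0031  0.03  ] [ 0.6421 -0.0097  0.03  ]
knob [0.4205 0.2722 0.088 ] [0.4217 0.268  0.088 ]
window [0.3941 0.2737 0.052 ] [0.3967 0.2707 0.052 ]
open [0.3664 0.1516 0.03  ] [0.3571 0.139  0.03  ]
opentop [0.3653 0.1514 0.106 ] [0.3692 0.1524 0.106 ]
```

```bash
python3 - <<'E'
from h import *
to([.5195,.1805,.15],92.7)
t=load("top"); s=load("scene")
# triangulate lamp points
def ray(c,u,v):
    a=px2w(c,u,v,0.); e=np.array(c["eye"]); d=a-e; return e,d/np.linalg.norm(d)
def tri(a,b):
    e1,d1=ray(t,165+a[0]/3.07,120+a[1]/3.07); e2,d2=ray(s,170+b[0]/2.95,120+b[1]/2.95)
    k=np.linalg.lstsq(np.c_[d1,-d2],e2-e1,rcond=None)[0]; p=e1+k[0]*d1;q=e2+k[1]*d2
    return ((p+q)/2).round(3),np.linalg.norm(p-q).round(3)
print('lamphead',tri((635,290),(617,315)),'top',tri((788,130),((575/1.25-170)*2.95,(247/1.25-120)*2.95)))
print(tri((640,300),(607,400)))
print('base',T:=px2w(t,165+725/3.07,120+187/3.07,0.01))
E
```

```text
[[-386.2, -233.3, 72.4], np.float64(-28.9)]
lamphead (array([ 0.517, -0.007,  0.17 ]), np.float64(0.002)) top (array([ 0.618, -0.102,  0.224]), np.float64(0.003))
(array([ 0.515, -0.018,  0.076]), np.float64(0.011))
base [ 0.61432434 -0.09936288  0.01      ]
```

```bash
python3 -m crank '[[[-386,-233,40,-28.9,-0.2],[-386,-233,40,-28.9,-0.2],[-386,-233,40,-28.9,-0.2],[-386,-233,40,-28.9,-0.2],[-386,-233,40,-28.9,-0.2],[-386,-233,40,-28.9,-0.2],[-386,-233,40,-28.9,-0.2],[-386,-233,40,-28.9,-0.2],[-386,-233,40,-28.9,-0.2],[-386,-233,40,-28.9,-0.2],[-386,-233,40,-28.9,-0.2],[-386,-233,40,-28.9,-0.2],[-386,-233,72,-28.9,-0.2],[-386,-233,72,-28.9,-0.2],[-386,-233,72,-28.9,-0.2]]]' 20; python3 - <<'E'
from h import *
st(); snap("scene",'s2.png',(220,100,420,250),4)
to([.5195,.1805,.056],92.7)
E
```

```text
time: 1.75
ee_pos: [0.5186, 0.1824, 0.1507]
eef_rot: [-0.024, 1.0, -0.0, -0.001]
ft_force: [-0.5, -0.6, 0.2]
width: 0.0349
grip_force: 0.0
t 1.75 p [0.5186 0.1824 0.1507] R [[-0.999, -0.049, -0.001], [-0.049, 0.999, -0.0], [0.001, -0.0, -1.0]] F [-0.5 -0.6  0.2] w 0.0349 g 0.0
[[-0.1, -1.8, 95.5], np.float64(0.1)]
```

View pics/s2.png

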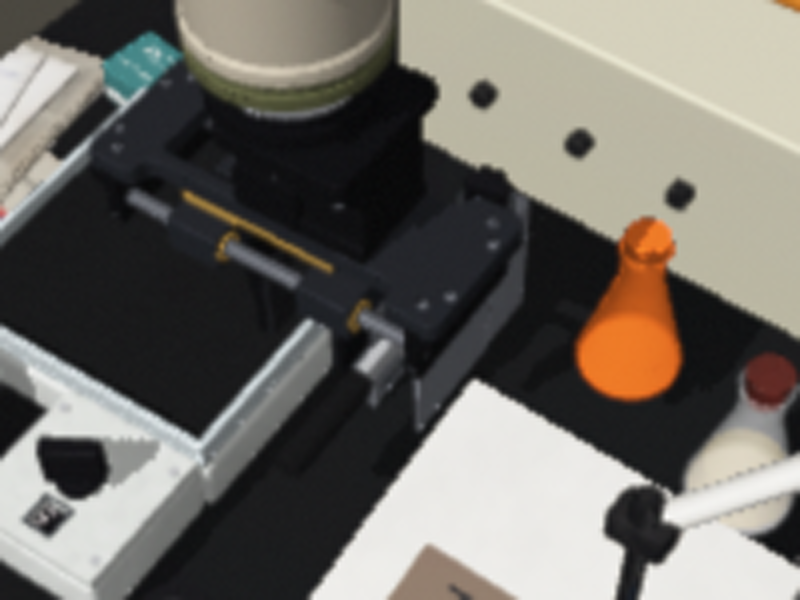

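The gripper hovers over the black handle, which runs from (385,365) to (285,455) in the crop. The fingers are clear of the rim, so I'll go down and pinch.

```bash
python3 -m crank '[[[0,-2,40,0,-0.2],[0,-2,70,0,-0.2],[0,-2,95,0,-0.2],[0,-2,95,0,-0.2],[0,-2,95,0,-0.6],[0,-2,95,0,-0.7],[0,-2,95,0,-0.9],[0,-2,95,0,-1],[0,-2,95,0,-1],[0,-2,95,0,-1]]]' 25; python3 - <<'E'
from h import *
st()
for a in(.1,.2,.3,.4,.5,.6,.7,.8,.9,.97): print(a,round(105*(1-np.cos(a)),1),round(105*np.sin(a),1))
E
```

```text
time: 2.8
ee_pos: [0.5207, 0.182, 0.0576]
eef_rot: [-0.024, 1.0, 0.002, 0.002]
ft_force: [0.8, 6.9, 0.7]
width: 0.0172
grip_force: 25.0
t 2.8 p [0.5207 0.182  0.0576] R [[-0.999, -0.048, 0.004], [-0.048, 0.999, 0.004], [-0.004, 0.004, -1.0]] F [0.8 6.9 0.7] w 0.0172 g 24.998284578323364
0.1 0.5 10.5
0.2 2.1 20.9
0.3 4.7 31.0
0.4 8.3 40.9
0.5 12.9 50.3
0.6 18.3 59.3
0.7 24.7 67.6
0.8 31.8 75.3
0.9 39.7 82.2
0.97 45.6 86.6
```

```bash
python3 -m crank '[[[0,1,-10,0,-1],[-2,1,-21,0,-1],[-5,1,-31,0,-1],[-8,1,-41,0,-1],[-13,1,-50,0,-1],[-18,1,-59,0,-1],[-25,1,-68,0,-1],[-32,1,-75,0,-1],[-40,1,-82,0,-1],[-44,1,-86,0,-1],[-45,1,-88,0,-1],[-45,1,-88,0,-1],[-45,1,-88,0,-1]]]' 25; python3 - <<'E'
from h import *
st(); snap("scene",'s3.png',(220,100,420,250),4)
E
```

```text
time: 4.1
ee_pos: [0.5637, 0.1841, 0.1431]
eef_rot: [-0.024, 1.0, 0.001, -0.0]
ft_force: [3.4, 6.0, -12.3]
width: 0.0171
grip_force: 25.0
t 4.1 p [0.5637 0.1841 0.1431] R [[-0.999, -0.048, -0.001], [-0.048, 0.999, 0.002], [0.001, 0.002, -1.0]] F [  3.4   6.  -12.3] w 0.0171 g 25.000555033329874
```

View pics/s3.png

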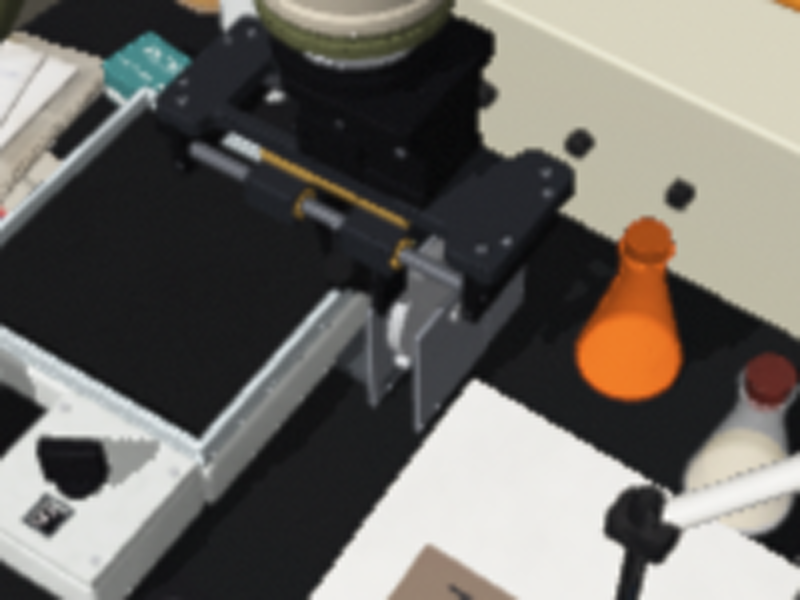

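The lever is up in the gripper, and 85.5 mm of rise means about 0.95 rad. I'll nudge it slightly more, open and back off.

```bash
python3 -m crank '[[[-3,0,-2,0,-1],[-3,0,-2,0,-1],[-3,0,-2,0,-0.2],[-3,0,-2,0,-0.2],[-3,0,-2,0,-0.2],[-3,0,-2,0,-0.2],[5,0,-30,0,-0.2],[30,0,-70,0,-0.2],[80,0,-100,0,-0.2],[130,0,-100,0,-0.2],[130,100,-100,0,-0.2],[130,140,-100,0,0.2],[130,190,-100,0,0.2],[130,190,-100,0,0.2],[130,190,-100,0,0.2],[130,190,-100,0,0.2]]]' 25; python3 - <<'E'
from h import *
st(); snap("scene",'s4.png',(170,90,440,290),2.95)
to([.391,.382,.21],135)
E
```

```text
time: 5.75
ee_pos: [0.4257, 0.3663, 0.2434]
eef_rot: [-0.024, 1.0, -0.0, -0.0]
ft_force: [0.7, -1.4, -0.3]
width: 0.0514
grip_force: 0.0
t 5.75 p [0.4257 0.3663 0.2434] R [[-0.999, -0.048, -0.0], [-0.048, 0.999, -0.0], [0.0, -0.0, -1.0]] F [ 0.7 -1.4 -0.3] w 0.0514 g 0.0
[[34.4, 18.5, 33.6], np.float64(-42.4)]
```

View pics/s4.png

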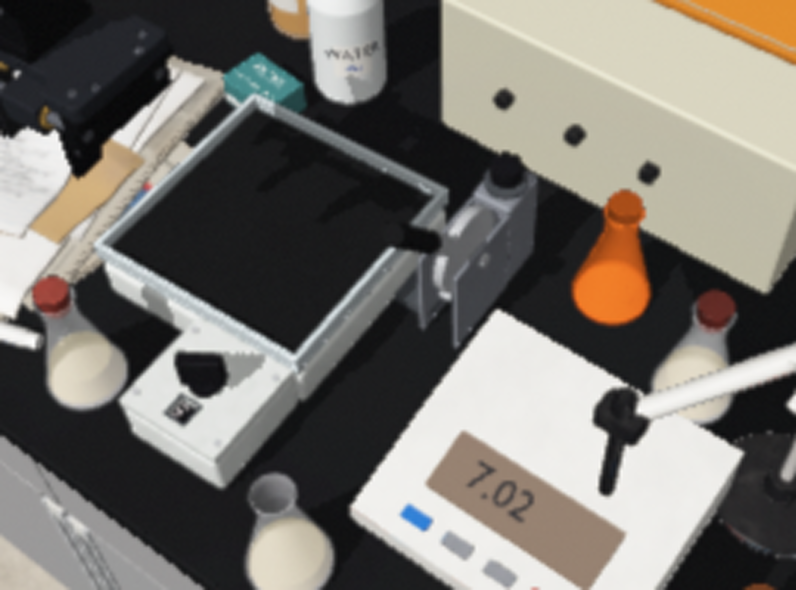

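The lever is up, with the black handle at (372–440,235) in the crop. I'll check its angle against projected notches and plan F1.

```bash
python3 - <<'E'
from h import *
c=load("scene"); y=np.radians(2.7); X=np.array([np.cos(y),np.sin(y),0]); pv=np.array([.5205,.182,.075])+.105*X
for a in(.29,.59,.89):
    for L in (.07,.105,.14):
        u=np.array(w2px(c,pv-L*np.cos(a)*X+np.array([0,0,L*np.sin(a)]))); print(a,L,((u-[170,90])*2.95).round())
# recheck stoppers in this picture
for p in((52,293),(716,308)): print(px2w(c,170+p[0]/2.95,90+p[1]/2.95,.115).round(4))
E
```

```text
0.29 0.07 [414. 286.]
0.29 0.105 [387. 309.]
0.29 0.14 [358. 333.]
0.59 0.07 [420. 262.]
0.59 0.105 [396. 272.]
0.59 0.14 [369. 283.]
0.89 0.07 [431. 236.]
0.89 0.105 [412. 231.]
0.89 0.14 [392. 226.]
[0.3905 0.3771 0.115 ]
[ 0.6559 -0.0074  0.115 ]
```

The lever is at the third notch. Now for flask F1 at (0.391,0.380).

```bash
python3 -m crank '[[[34,15,60,0,0.2],[34,15,60,0,0.2],[34,15,100,0,0.2],[34,15,130,0,0.2],[34,15,150,0,0.2],[34,15,169,0,0.2],[34,15,169,0,0.2],[34,15,169,0,-0.3],[34,15,169,0,-0.6],[34,15,169,0,-0.7],[34,15,169,0,-0.7],[34,15,169,0,-0.7],[34,15,169,0,-0.7]]]' 25; python3 - <<'E'
from h import *
s=st()
y=np.radians(2.7);c=np.array([.5625,.3275]);M=np.array([[np.cos(y),-np.sin(y)],[np.sin(y),np.cos(y)]])
for l in((.041,.041),(-.041,.041)):
    p=c+M@np.array(l);print(p.round(4)); to([*p,.135])
E
```

```text
time: 7.1
ee_pos: [0.3913, 0.3797, 0.0751]
eef_rot: [-0.023, 1.0, 0.0, 0.0]
ft_force: [-0.2, 1.6, 3.8]
width: 0.026
grip_force: 26.0
t 7.1 p [0.3913 0.3797 0.0751] R [[-0.999, -0.047, 0.001], [-0.047, 0.999, 0.001], [-0.001, 0.001, -1.0]] F [-0.2  1.6  3.8] w 0.026 g 26.003928988459712
[0.6015 0.3704]
[[-209.6, -19.1, -59.8]]
[0.5196 0.3665]
[[-127.6, -19.2, -59.9]]
```

```bash
python3 -m crank '[[[0,0,-30,0,-0.7],[0,0,-70,0,-0.7],[0,0,-110,0,-0.7],[-30,-5,-115,0,-0.7],[-70,-10,-115,0,-0.7],[-110,-15,-115,0,-0.7],[-150,-19,-115,0,-0.7],[-190,-19,-115,0,-0.7],[-210,-19,-115,0,-0.7],[-210,-19,-115,0,-0.7],[-210,-19,-115,0,-0.7],[-210,-19,-90,0,-0.7],[-210,-19,-72,0,-0.7],[-210,-19,-63,0,-0.7],[-210,-19,-59,0,-0.7],[-210,-19,-59,0,-0.7]]]' 25; python3 - <<'E'
from h import *
st();snap("scene",'s5.png',(170,60,440,260),2.95)
E
```

```text
time: 8.7
ee_pos: [0.6015, 0.3705, 0.1342]
eef_rot: [-0.024, 1.0, 0.0, 0.0]
ft_force: [0.4, -0.2, -1.8]
width: 0.0262
grip_force: 26.1
t 8.7 p [0.6015 0.3705 0.1342] R [[-0.999, -0.047, 0.0], [-0.047, 0.999, 0.001], [-0.0, 0.001, -1.0]] F [ 0.4 -0.2 -1.8] w 0.0262 g 26.127890934290576
```

View pics/s5.png

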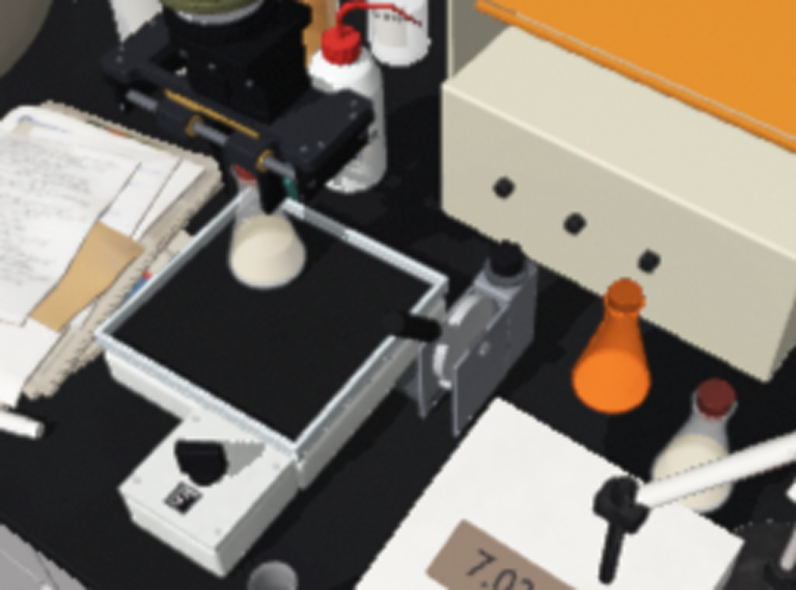

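The flask stands in the tray's back-left slot, its body at (268,255). I'll set it down, release and rise.

```bash
python3 -m crank '[[[0,0,2,0,-0.7],[0,0,2,0,-0.4],[0,0,2,0,0],[0,0,2,0,0.2],[0,0,2,0,0.2],[0,0,2,0,0.2],[0,0,-40,0,0.2],[0,0,-80,0,0.2],[0,0,-120,0,0.2],[30,-50,-120,0,0.2],[50,-100,-120,0,0.2],[50,-150,-120,0,0.2],[50,-200,-120,0,0.2],[50,-240,-120,0,0.2],[50,-240,-120,0,0.2],[50,-240,-120,0,0.2]]]' 25; python3 - <<'E'
from h import *
st()
c=snap("top",'t6.png',(165,100,425,290),3.07)
print('hood',px2w(c,460/1.25,148/1.25,0.0),px2w(c,460/1.25,148/1.25,0.1),px2w(c,460/1.25,95/1.25,0.17))
to([.657,-.0065,.22],137)
E
```

```text
time: 10.35
ee_pos: [0.5632, 0.1266, 0.2539]
eef_rot: [-0.022, 1.0, 0.0, 0.0]
ft_force: [-1.4, 0.6, -0.4]
width: 0.0522
grip_force: 0.0
t 10.35 p [0.5632 0.1266 0.2539] R [[-0.999, -0.044, 0.0], [-0.044, 0.999, 0.0], [-0.0, 0.0, -1.0]] F [-1.4  0.6 -0.4] w 0.0522 g 0.0
hood [ 0.77336542 -0.02112572  0.        ] [ 0.7447298  -0.00983601  0.1       ] [ 0.81870243 -0.00287046  0.17      ]
[[-87.7, -139.2, 33.5], np.float64(-44.3)]
```

View pics/t6.png

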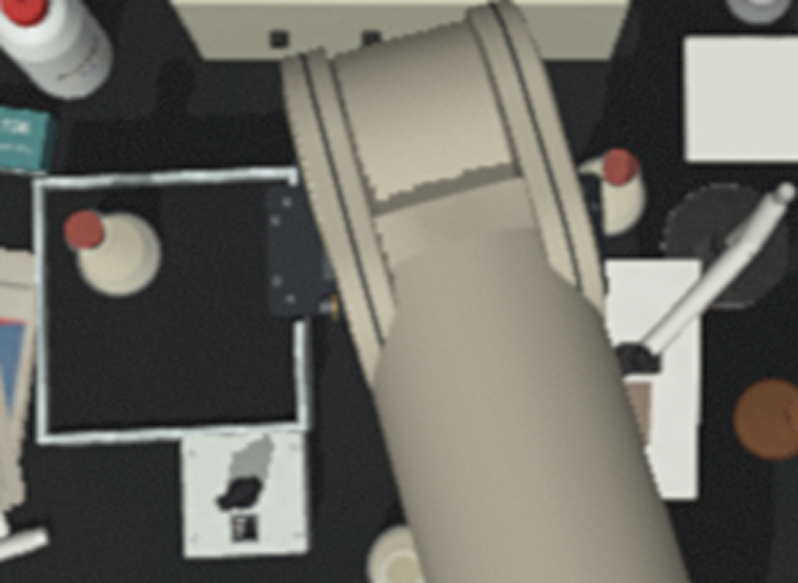

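Flask 1 stands on the tray with its stopper at (85,230), and F2 is unmoved with its stopper at (619,167). The gripper goes above F2 now, turned parallel to the lamp arm.

```bash
python3 -m crank '[[[-20,-30,10,-8,0.2],[-40,-60,10,-16,0.2],[-60,-90,10,-24,0.2],[-75,-120,10,-32,0.2],[-88,-139,10,-40,0.2],[-88,-139,10,-44,0.2],[-88,-139,10,-44,0.2],[-88,-139,10,-44,0.2]]]' 25; python3 - <<'E'
from h import *
st()
c=snap("scene",'s7.png',(300,60,570,260),2.95); snap("top",'x.png')
to([.657,-.0065,.074],137)
E
```

```text
time: 11.2
ee_pos: [0.6574, -0.0046, 0.2432]
eef_rot: [-0.396, 0.918, 0.001, -0.0]
ft_force: [0.0, 1.5, -0.3]
width: 0.0521
grip_force: 0.0
t 11.2 p [ 0.6574 -0.0046  0.2432] R [[-0.686, -0.728, -0.001], [-0.728, 0.686, 0.001], [-0.0, 0.001, -1.0]] F [ 0.   1.5 -0.3] w 0.0521 g 0.0
[[1.3, -0.9, 169.5], np.float64(-0.3)]
```

View pics/s7.png

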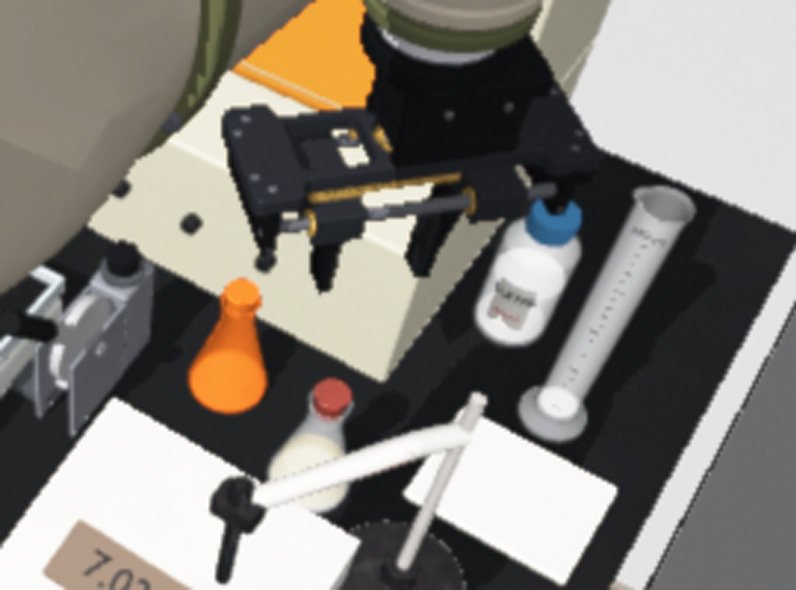

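The gripper is clear of the hood, the orange flask (230,345) and the lamp arm. F2's stopper is at (332,393), unmoved. Descending to grip.

```bash
python3 -m crank '[[[0,-1,40,0,0.2],[0,-1,80,0,0.2],[0,-1,115,0,0.2],[0,-1,145,0,0.2],[0,-1,168,0,0.2],[0,-1,168,0,0.2],[0,-1,168,0,-0.3],[0,-1,168,0,-0.6],[0,-1,168,0,-0.7],[0,-1,168,0,-0.7],[0,-1,168,0,-0.7],[0,-1,168,0,-0.7]]]' 25; python3 - <<'E'
from h import *
st()
E
```

```text
time: 12.5
ee_pos: [0.6585, -0.0068, 0.0766]
eef_rot: [-0.396, 0.918, 0.0, 0.001]
ft_force: [-2.2, 1.5, 7.2]
width: 0.0269
grip_force: 24.2
t 12.5 p [ 0.6585 -0.0068  0.0766] R [[-0.686, -0.728, 0.001], [-0.728, 0.686, 0.001], [-0.001, -0.0, -1.0]] F [-2.2  1.5  7.2] w 0.0269 g 24.181461972260934
```

```bash
python3 -m crank '[[[0,0,-50,0,-0.7],[0,0,-100,0,-0.7],[0,0,-150,0,-0.7],[0,0,-195,0,-0.7],[-10,20,-200,5,-0.7],[-30,60,-200,10,-0.7],[-50,100,-200,17,-0.7],[-70,140,-200,24,-0.7],[-90,180,-200,31,-0.7],[-110,220,-200,38,-0.7],[-130,260,-200,44,-0.7],[-150,300,-200,44,-0.7],[-165,335,-200,44,-0.7],[-176,357,-200,44,-0.7],[-176,357,-200,44,-0.7],[-176,357,-200,44,-0.7],[-176,357,-160,44,-0.7],[-176,357,-120,44,-0.7],[-176,357,-90,44,-0.7],[-176,357,-80,44,-0.7]]]' 25; python3 - <<'E'
from h import *
st();snap("scene",'s8.png',(170,60,440,260),2.95); snap("top",'x.png')
to([.5196,.3665,.1345],92.7)
E
```

```text
time: 14.5
ee_pos: [0.5187, 0.3627, 0.152]
eef_rot: [-0.022, 1.0, -0.002, -0.002]
ft_force: [-1.2, -0.1, -2.8]
width: 0.0267
grip_force: 24.8
t 14.5 p [0.5187 0.3627 0.152 ] R [[-0.999, -0.044, -0.004], [-0.044, 0.999, -0.004], [0.004, -0.004, -1.0]] F [-1.2 -0.1 -2.8] w 0.0267 g 24.820167824001373
[[-0.4, 2.5, 20.1], np.float64(-0.1)]
```

View pics/s8.png

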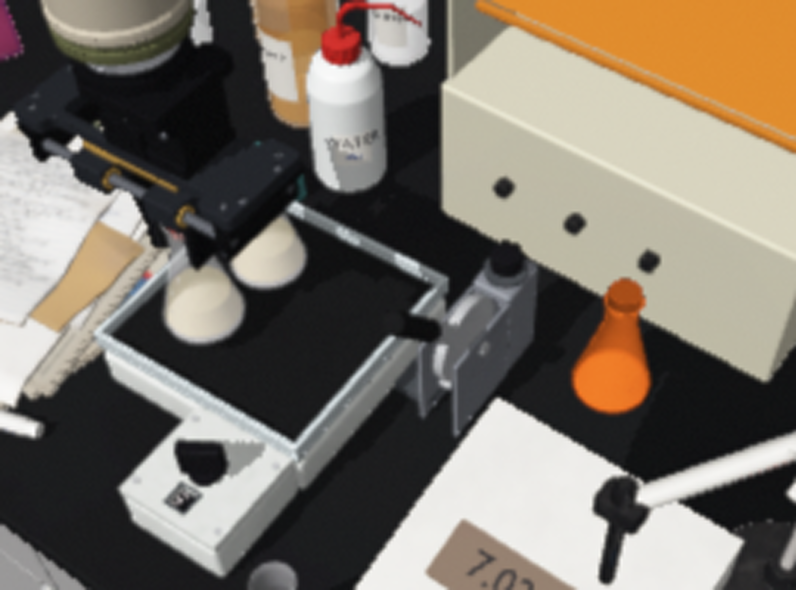

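F2 hangs over the front-left slot at (203,305) beside F1. I'll lower it and release.

```bash
python3 -m crank '[[[0,0,10,0,-0.7],[0,0,17,0,-0.7],[0,0,20,0,-0.7],[0,0,22,0,-0.7],[0,0,22,0,-0.7],[0,0,22,0,-0.4],[0,0,22,0,0],[0,0,22,0,0.2],[0,0,22,0,0.2],[0,0,22,0,0.2],[0,0,-20,0,0.2],[0,0,-60,0,0.2],[0,0,-100,0,0.2],[30,-20,-100,0,0.2],[70,-60,-100,0,0.2],[98,-92,-100,0,0.2],[98,-92,-100,0,0.2],[98,-92,-100,0,0.2]]]' 25; python3 - <<'E'
from h import *
st();snap("scene",'x.png'); c=snap("top",'t9.png',(165,100,425,290),3.07)
im=cv2.imread('pics/t9.png')
c=snap("scene",'s9.png',(170,150,310,250),5.7)
E
```

```text
time: 16.4
ee_pos: [0.4253, 0.2686, 0.2561]
eef_rot: [-0.023, 1.0, 0.0, 0.0]
ft_force: [-0.2, -0.5, 0.5]
width: 0.052
grip_force: 0.0
t 16.4 p [0.4253 0.2686 0.2561] R [[-0.999, -0.046, 0.001], [-0.046, 0.999, 0.001], [-0.001, 0.001, -1.0]] F [-0.2 -0.5  0.5] w 0.052 g 0.0
```

View pics/s9.png

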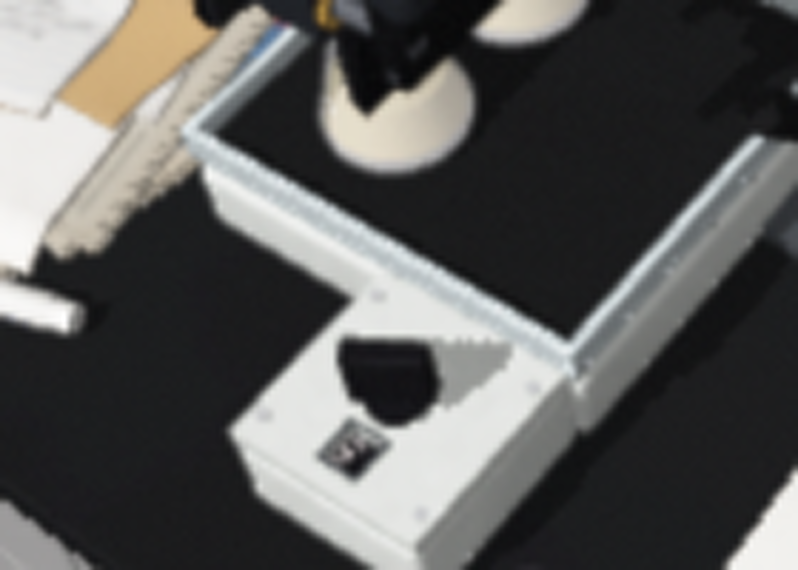

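Both flasks stand on the tray. The knob's top bar is at (340–435,350) and the window at (352,448), but its number isn't legible at this scale. I'll rectify both views of the console (robot side at the bottom), stacking several frames.

```bash
cat > win.py <<'E'
from h import *
def rect(name,z,cen,half,n=10,S=14,w=None):
    acc=0
    for i in range(n):
        c=r.camera(name); acc=acc+c["image"][:,:,::-1].astype(float)
    im=(acc/n).astype(np.uint8)
    y=np.radians(2.7); X=np.array([np.cos(y),np.sin(y)]);Y=np.array([-X[1],X[0]])
    N=int(2*half*1000*S)
    src=[];dst=[]
    for a,b in((1,1),(1,-1),(-1,-1),(-1,1)):
        p=np.array(cen)+half*(a*X+b*Y); src.append(w2px(c,[*p,z])); dst.append(((1-b)/2*N,(1-a)/2*N))
    H=cv2.getPerspectiveTransform(np.float32(src),np.float32(dst))
    return cv2.warpPerspective(im,H,(N,N),flags=cv2.INTER_CUBIC)
E
python3 - <<'E'
from win import *
w=rect("scene",.052,(.396,.272),.014,12,14)
k=rect("scene",.088,(.421,.271),.03,4,6.53)
w=cv2.normalize(w,None,0,255,cv2.NORM_MINMAX)
h=max(w.shape[0],k.shape[0]); 
P=lambda a:cv2.copyMakeBorder(a,0,h-a.shape[0],0,0,cv2.BORDER_CONSTANT)
cv2.imwrite('pics/win1.png',np.hstack([P(w),P(k)])); print(w.shape,k.shape)
E
```

```text
(392, 392, 3) (391, 391, 3)
```

View pics/win1.png

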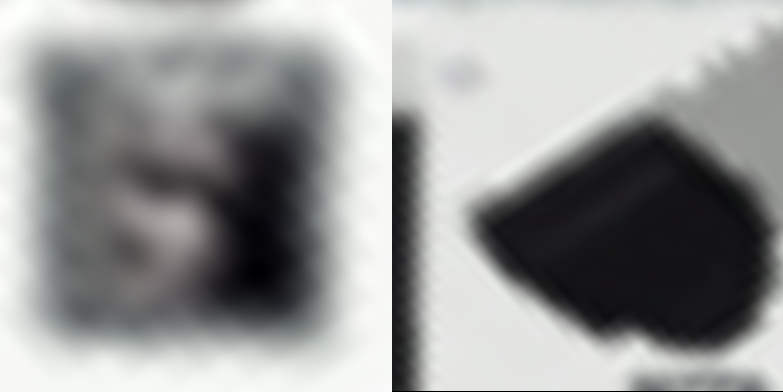

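The bar's long edge runs (478,212) to (655,115), so it stands 61° clockwise. That means dial number 1.36 or 5.36. I'll grip it, turn it to 2's angle (90°), then read the window to check.

```bash
python3 - <<'E'
from h import *
s=st(); print(np.round(s["joint_positions"],3))
to([.4205,.2705,.061],31.4)
E
```

```text
t 17.35 p [0.4256 0.2691 0.2556] R [[-0.999, -0.047, 0.0], [-0.047, 0.999, 0.0], [-0.0, 0.0, -1.0]] F [-1.4  0.4 -0.7] w 0.0523 g 0.0
[-0.7    0.046  0.047  1.728 -0.002  1.367  0.965]
[[5.0, 1.6, 194.6], np.float64(61.3)]
```

```bash
python3 -m crank '[[[5,2,0,8,-0.3],[5,2,30,16,-0.3],[5,2,60,24,-0.3],[5,2,80,32,-0.3],[5,2,100,40,-0.3],[5,2,110,48,-0.3],[5,2,120,56,-0.3],[5,2,130,61,-0.3],[5,2,130,61,-0.3],[5,2,160,61,-0.3],[5,2,180,61,-0.3],[5,2,193,61,-0.3],[5,2,193,61,-0.3],[5,2,193,61,-0.6],[5,2,193,61,-0.8],[5,2,193,61,-0.8],[5,2,193,61,-0.8],[5,2,193,61,-0.8]]]' 15; python3 - <<'E'
from h import *
s=st(); print(np.round(s["torque"],2)); to([.4205,.2705,.061],2.7)
E
```

```text
time: 19.15
ee_pos: [0.424, 0.273, 0.064]
eef_rot: [0.487, 0.873, 0.004, 0.002]
ft_force: [15.0, 8.8, -14.4]
width: 0.0126
grip_force: 15.0
t 19.15 p [0.424 0.273 0.064] R [[-0.525, 0.851, 0.008], [0.851, 0.525, 0.005], [0.0, 0.009, -1.0]] F [ 15.    8.8 -14.4] w 0.0126 g 14.99777396209538
[ 1.76 -3.22  0.02]
[[-0.3, -4.4, 2.9], np.float64(29.0)]
```

Gripped, but the knob sits about 4 mm along the tool's +y. I'll relieve that before turning.

```bash
python3 -m crank '[[[0,3,0,0,-0.8],[0,5,0,0,-0.8],[0,5,0,0,-0.8],[0,5,0,0,-0.8]]]' 15; python3 - <<'E'
from h import *
s=st(); print(np.round(s["torque"],2)); to([.4205,.2705,.061],2.7)
E
```

```text
time: 19.55
ee_pos: [0.4243, 0.2732, 0.0638]
eef_rot: [0.487, 0.873, -0.0, -0.0]
ft_force: [-7.0, -4.7, 11.4]
width: 0.0118
grip_force: 15.0
t 19.55 p [0.4243 0.2732 0.0638] R [[-0.525, 0.851, -0.001], [0.851, 0.525, -0.0], [0.0, -0.001, -1.0]] F [-7.  -4.7 11.4] w 0.0118 g 15.001126112183556
[-1.09  1.48 -0.03]
[[-0.3, -4.7, 2.8], np.float64(29.0)]
```

```bash
python3 -m crank '[[[0,-1.5,0,5,-0.8],[0,-1.5,0,10,-0.8],[0,-1.5,0,15,-0.8],[0,-1.5,0,20,-0.8],[0,-1.5,0,25,-0.8],[0,-1.5,0,29,-0.8],[0,-1.5,0,29,-0.8],[0,-1.5,0,29,-0.8]]]' 15; python3 - <<'E'
from h import *
s=st(); print(np.round(s["torque"],2)); to([.4205,.2705,.061],2.7)
E
```

```text
time: 20.35
ee_pos: [0.423, 0.2728, 0.0637]
eef_rot: [0.69, 0.723, -0.0, -0.0]
ft_force: [-6.3, -3.0, 11.2]
width: 0.0118
grip_force: 15.0
t 20.35 p [0.423  0.2728 0.0637] R [[-0.047, 0.999, -0.001], [0.999, 0.047, 0.0], [0.0, -0.001, -1.0]] F [-6.3 -3.  11.2] w 0.0118 g 15.001099104993045
[-0.85  1.42 -0.03]
[[-2.1, -2.6, 2.7], np.float64(-0.0)]
```

```bash
python3 -m crank '[[[0,0,0,0,-0.3],[0,0,0,0,-0.3],[0,0,0,0,-0.3],[0,0,-40,0,-0.3],[0,0,-90,0,-0.3],[0,0,-140,0,-0.3],[0,0,-200,0,-0.3],[100,-20,-220,0,-0.3],[150,-20,-220,0,-0.3],[150,-20,-220,0,-0.3]]]' 15; python3 - <<'E'
from win import *
st()
w=rect("scene",.052,(.396,.272),.014,12,14)
k=rect("scene",.088,(.423,.272),.03,4,6.53)
w=cv2.normalize(w,None,0,255,cv2.NORM_MINMAX)
h=392
P=lambda a:cv2.copyMakeBorder(a,0,h-a.shape[0],0,0,cv2.BORDER_CONSTANT)
cv2.imwrite('pics/win2.png',np.hstack([P(w),P(k)]))
E
```

```text
time: 21.35
ee_pos: [0.3969, 0.4187, 0.2831]
eef_rot: [0.691, 0.723, 0.001, -0.0]
ft_force: [1.4, -0.5, 0.8]
width: 0.0306
grip_force: 0.0
t 21.35 p [0.3969 0.4187 0.2831] R [[-0.046, 0.999, 0.001], [0.999, 0.046, 0.002], [0.002, 0.001, -1.0]] F [ 1.4 -0.5  0.8] w 0.0306 g 0.0
```

View pics/win2.png

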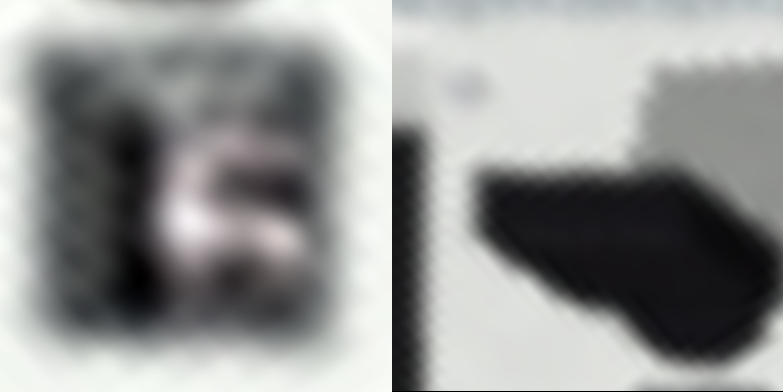

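The window shows a "6" and the knob bar is level at (480–640,170), so the dial stands at 6 and the target is half a turn counterclockwise. I'll regrip and turn it back in two strokes, starting with 90°.

```bash
python3 -m crank '[[[-100,10,0,0,-0.3],[-151,18,0,0,-0.3],[-151,18,0,0,-0.3],[-151,18,50,0,-0.3],[-151,18,100,0,-0.3],[-151,18,150,0,-0.3],[-151,18,190,0,-0.3],[-151,18,218,0,-0.3],[-151,18,220,0,-0.3],[-151,18,220,0,-0.8],[-151,18,220,0,-0.8],[-151,18,220,0,-0.8],[-151,18,220,0,-0.8]]]' 15; python3 - <<'E'
from h import *
s=st(); print(np.round(s["torque"],2),np.round(s["joint_positions"],2)); to([.423,.2715,.061],92.7)
E
```

```text
time: 23.45
ee_pos: [0.4231, 0.2677, 0.0633]
eef_rot: [0.69, 0.723, 0.001, 0.0]
ft_force: [-0.4, 0.6, 5.7]
width: 0.0119
grip_force: 15.0
t 23.45 p [0.4231 0.2677 0.0633] R [[-0.047, 0.999, 0.002], [0.999, 0.047, 0.002], [0.002, 0.002, -1.0]] F [-0.4  0.6  5.7] w 0.0119 g 15.000633486779407
[-0.14  0.19 -0.02] [-0.78  0.21  0.14  1.97 -0.04  0.95 -0.58]
[[3.8, 0.1, 2.3], np.float64(90.0)]
```

```bash
python3 -m crank '[[[4,0,0,0,-0.8],[4,0,0,-8,-0.8],[4,0,0,-16,-0.8],[4,0,0,-24,-0.8],[4,0,0,-32,-0.8],[4,0,0,-40,-0.8],[4,0,0,-48,-0.8],[4,0,0,-56,-0.8],[4,0,0,-64,-0.8],[4,0,0,-72,-0.8],[4,0,0,-80,-0.8],[4,0,0,-86,-0.8],[4,0,0,-90,-0.8],[4,0,0,-90,-0.8],[4,0,0,-90,-0.8]]]' 15; python3 - <<'E'
from h import *
s=st(); print(np.round(s["torque"],2),np.round(s["joint_positions"],2)); to([.423,.2715,.061],92.7)
E
```

```text
time: 24.95
ee_pos: [0.4268, 0.2755, 0.0643]
eef_rot: [-0.024, 1.0, 0.004, 0.005]
ft_force: [18.1, 14.3, -11.4]
width: 0.012
grip_force: 15.0
t 24.95 p [0.4268 0.2755 0.0643] R [[-0.999, -0.048, 0.011], [-0.047, 0.999, 0.009], [-0.011, 0.008, -1.0]] F [ 18.1  14.3 -11.4] w 0.012 g 14.9985246732831
[ 3.31 -4.03 -0.07] [-0.62  0.22 -0.05  1.95  0.01  0.95  0.95]
[[4.0, -3.8, 3.2], np.float64(0.0)]
```

Turned to the angle of 4. From both grips the dial axis works out at (0.423,0.2755). I'll release, swing the wrist back half a turn and regrip.

```bash
python3 -m crank '[[[0,0,0,0,-0.3],[0,0,0,0,-0.3],[0,0,0,0,-0.3],[0,0,-25,0,-0.3],[0,0,-50,0,-0.3],[0,0,-50,8,-0.3],[0,0,-50,16,-0.3],[0,0,-50,24,-0.3],[0,0,-50,32,-0.3],[0,0,-50,40,-0.3],[0,0,-50,48,-0.3],[0,0,-50,56,-0.3],[0,0,-50,64,-0.3],[0,0,-50,72,-0.3],[0,0,-50,80,-0.3],[0,0,-50,88,-0.3],[0,0,-50,96,-0.3],[0,0,-50,104,-0.3],[0,0,-50,112,-0.3],[0,0,-50,120,-0.3]]]' 15;  python3 -m crank '[[[0,0,0,8,-0.3],[0,0,0,16,-0.3],[0,0,0,24,-0.3],[0,0,0,32,-0.3],[0,0,0,40,-0.3],[0,0,0,48,-0.3],[0,0,0,56,-0.3],[0,0,0,60,-0.3],[0,0,0,60,-0.3]]]'; python3 - <<'E'
from h import *
s=st(); print(np.round(s["torque"],2),np.round(s["joint_positions"],2)); to([.423,.2755,.061],-87.3)
E
```

```text
time: 26.95
ee_pos: [0.4217, 0.2706, 0.1117]
eef_rot: [0.856, 0.517, -0.0, 0.0]
ft_force: [0.6, -0.1, -0.6]
width: 0.0302
grip_force: 0.0
time: 27.85
ee_pos: [0.4218, 0.2707, 0.1117]
eef_rot: [1.0, 0.023, -0.0, 0.0]
ft_force: [-0.7, -0.9, -0.9]
width: 0.0305
grip_force: 0.0
t 27.85 p [0.4218 0.2707 0.1117] R [[0.999, 0.045, -0.001], [0.045, -0.999, -0.0], [-0.001, 0.0, -1.0]] F [-0.7 -0.9 -0.9] w 0.0305 g 0.0
[-0.04  0.17 -0.  ] [-0.85  0.15  0.21  1.93 -0.04  1.06 -2.16]
[[1.5, -4.7, 50.7], np.float64(-0.1)]
```

```bash
python3 -m crank '[[[1.5,-5,0,0,-0.3],[1.5,-5,25,0,-0.3],[1.5,-5,50,0,-0.3],[1.5,-5,50,0,-0.3],[1.5,-5,50,0,-0.6],[1.5,-5,50,0,-0.8],[1.5,-5,50,0,-0.8],[1.5,-5,50,0,-0.8]]]' 15;  python3 -m crank '[[[0,0,0,-8,-0.8],[0,0,0,-16,-0.8],[0,0,0,-24,-0.8],[0,0,0,-32,-0.8],[0,0,0,-40,-0.8],[0,0,0,-48,-0.8],[0,0,0,-56,-0.8],[0,0,0,-64,-0.8],[0,0,0,-72,-0.8],[0,0,0,-80,-0.8],[0,0,0,-86,-0.8],[0,0,0,-90,-0.8],[0,0,0,-90,-0.8],[0,0,0,-90,-0.8]]]';python3 - <<'E'
from h import *
s=st(); print(np.round(s["torque"],2),np.round(s["joint_positions"],2)); to([.423,.2755,.061],2.7)
E
```

```text
time: 28.65
ee_pos: [0.4241, 0.2756, 0.0629]
eef_rot: [1.0, 0.023, 0.001, 0.0]
ft_force: [-0.8, -4.3, 5.3]
width: 0.0121
grip_force: 15.0
time: 30.05
ee_pos: [0.4228, 0.2768, 0.0629]
eef_rot: [0.69, 0.724, 0.0, -0.0]
ft_force: [-5.3, -0.4, 7.4]
width: 0.0117
grip_force: 15.0
t 30.05 p [0.4228 0.2768 0.0629] R [[-0.047, 0.999, -0.0], [0.999, 0.047, 0.001], [0.001, -0.0, -1.0]] F [-5.3 -0.4  7.4] w 0.0117 g 15.000624738167971
[-0.26  1.26  0.03] [-0.68  0.23  0.01  1.95 -0.    0.96 -0.62]
[[-1.3, 0.1, 1.9], np.float64(0.0)]
```

Low forces. I'll release, rise clear and read the window again.

```bash
python3 -m crank '[[[0,-1,0,0,-0.3],[0,-1,0,0,-0.3],[0,-1,0,0,-0.3],[0,0,-40,0,-0.3],[0,0,-90,0,-0.3],[0,0,-140,0,-0.3],[0,0,-200,0,-0.3],[100,-20,-220,0,-0.3],[150,-20,-220,0,-0.3],[150,-20,-220,0,-0.3]]]' 15; python3 - <<'E'
from win import *
st()
w=rect("scene",.052,(.396,.272),.014,12,14)
k=rect("scene",.088,(.423,.272),.03,4,6.53)
w=cv2.normalize(w,None,0,255,cv2.NORM_MINMAX)
P=lambda a:cv2.copyMakeBorder(a,0,392-a.shape[0],0,0,cv2.BORDER_CONSTANT)
cv2.imwrite('pics/win3.png',np.hstack([P(w),P(k)]))
E
```

```text
time: 31.05
ee_pos: [0.3969, 0.4219, 0.2824]
eef_rot: [0.691, 0.723, 0.001, -0.0]
ft_force: [1.2, 0.2, 0.6]
width: 0.0307
grip_force: 0.0
t 31.05 p [0.3969 0.4219 0.2824] R [[-0.045, 0.999, 0.001], [0.999, 0.045, 0.002], [0.002, 0.001, -1.0]] F [1.2 0.2 0.6] w 0.0307 g 0.0
```

View pics/win3.png

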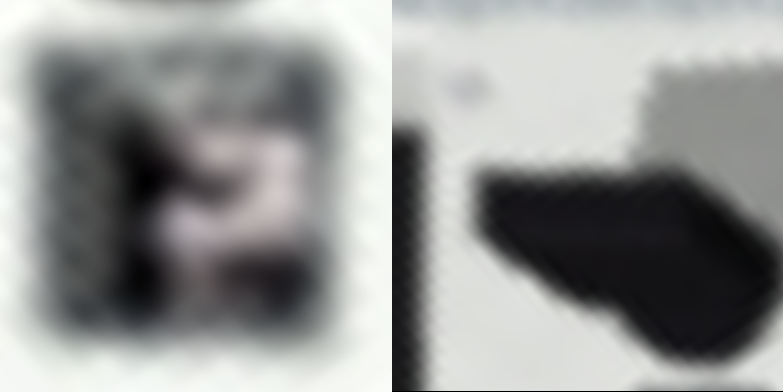

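The window shows a "2", centred in the recess floor (camera at right sees the left wall), and the bar is level. I've now viewed 15 pictures, one over the limit of 14, so from here I check numerically only. Next is the release button.

```bash
python3 - <<'E'
from h import *
to([.679,.188,.16],92.7)
c=r.camera("scene")
im=c["image"].astype(int); m=(im[...,0]>110)&(im[...,1]<70)&(im[...,2]<70)
n,l,s,cen=cv2.connectedComponentsWithStats(m.astype(np.uint8))
for i in range(1,n):
    if s[i,4]>25: print(s[i,4],cen[i].round(1),px2w(c,*cen[i],.173).round(3),px2w(c,*cen[i],.115).round(3))
E
```

```text
[[-245.1, 270.8, 121.2], np.float64(90.0)]
175 [286.1  71.6] [0.753 0.403 0.173] [0.809 0.454 0.115]
74 [261.1 128. ] [0.576 0.327 0.173] [0.616 0.371 0.115]
79 [375.2 169.5] [0.623 0.069 0.173] [0.666 0.09  0.115]
38 [353.6 294.1] [ 0.382 -0.042  0.173] [ 0.404 -0.031  0.115]
```

A red stopper shows up at an unexpected place, (261,128). Checking with the top camera as well.

```bash
python3 - <<'E'
from h import *
for nm in("top","scene"):
    c=r.camera(nm)
    hsv=cv2.cvtColor(c["image"],cv2.COLOR_RGB2HSV)
    m=((hsv[...,0]<6)|(hsv[...,0]>172))&(hsv[...,1]>100)&(hsv[...,2]>60)
    n,l,s,cen=cv2.connectedComponentsWithStats(m.astype(np.uint8))
    print(nm)
    for i in range(1,n):
        if s[i,4]>15: print(s[i].tolist(),cen[i].round(1),px2w(c,*cen[i],.173).round(3),px2w(c,*cen[i],.115).round(3))
    print([np.round(w2px(c,(a,b,.173))) for a,b in((.6015,.3704),(.5196,.3665))])
    # creamy liquid blobs
    m=(hsv[...,0]>12)&(hsv[...,0]<30)&(hsv[...,1]>15)&(hsv[...,1]<80)&(hsv[...,2]>170)
    m=cv2.morphologyEx(m.astype(np.uint8),cv2.MORPH_OPEN,np.ones((3,3)))
    n,l,s,cen=cv2.connectedComponentsWithStats(m)
    for i in range(1,n):
        if 150<s[i,4]<1500: print('cream',s[i].tolist(),px2w(c,*cen[i],.08).round(3),px2w(c,*cen[i],.02).round(3))
E
```

```text
top
[165, 76, 29, 32, 296] [175.  94.] [0.777 0.413 0.173] [0.797 0.429 0.115]
[204, 179, 13, 12, 117] [210.3 184.9] [0.58  0.332 0.173] [0.588 0.344 0.115]
[188, 207, 12, 11, 100] [193.2 212.3] [0.522 0.367 0.173] [0.527 0.381 0.115]
[363, 252, 9, 4, 34] [367.  253.6] [0.436 0.003 0.173] [ 0.437 -0.003  0.115]
[array([192., 175.]), array([193., 213.])]
cream [451, 74, 7, 50, 267] [ 0.8   -0.213  0.08 ] [ 0.819 -0.23   0.02 ]
cream [125, 146, 51, 120, 1368] [0.562 0.47  0.08 ] [0.57  0.489 0.02 ]
cream [209, 181, 23, 24, 346] [0.573 0.326 0.08 ] [0.581 0.338 0.02 ]
cream [55, 186, 11, 24, 154] [0.561 0.695 0.08 ] [0.568 0.725 0.02 ]
cream [193, 206, 22, 24, 361] [0.517 0.362 0.08 ] [0.521 0.375 0.02 ]
cream [35, 240, 80, 63, 634] [0.391 0.655 0.08 ] [0.389 0.683 0.02 ]
cream [286, 273, 23, 24, 439] [0.368 0.151 0.08 ] [0.365 0.153 0.02 ]
scene
[279, 60, 29, 22, 213] [286.7  71.5] [0.754 0.402 0.173] [0.81  0.453 0.115]
[255, 123, 13, 12, 112] [261.2 128.5] [0.575 0.325 0.173] [0.615 0.37  0.115]
[225, 132, 12, 12, 110] [231.  137.5] [0.518 0.359 0.173] [0.552 0.407 0.115]
[349, 290, 11, 9, 57] [353.6 294. ] [ 0.382 -0.042  0.173] [ 0.404 -0.031  0.115]
[array([254., 113.]), array([229., 136.])]
cream [119, 126, 17, 17, 161] [0.433 0.651 0.08 ] [0.457 0.718 0.02 ]
cream [255, 147, 21, 23, 380] [0.571 0.325 0.08 ] [0.606 0.365 0.02 ]
cream [179, 148, 40, 45, 281] [0.445 0.422 0.08 ] [0.47 0.47 0.02]
cream [227, 156, 22, 22, 382] [0.514 0.36  0.08 ] [0.544 0.403 0.02 ]
cream [255, 267, 25, 25, 536] [0.345 0.124 0.08 ] [0.362 0.148 0.02 ]
cream [434, 272, 74, 128, 1427] [ 0.471 -0.232  0.08 ] [ 0.498 -0.238  0.02 ]
```

F1 has been knocked from (0.602,0.370) to about (0.578,0.329). It's still upright on the tray, 69 mm from F2, so nothing needs mending. The open flask hasn't moved. Moving on to the button.

```bash
python3 -m crank '[[[0,0,0,-8,-1],[0,30,0,-16,-1],[-30,70,0,-24,-1],[-60,110,0,-32,-1],[-100,150,0,-40,-1],[-140,190,0,-48,-1],[-180,230,0,-56,-1],[-220,271,0,-64,-1],[-245,271,0,-72,-1],[-245,271,0,-80,-1],[-245,271,0,-88,-1],[-245,271,0,-90,-1],[-245,271,60,-90,-1],[-245,271,110,-90,-1],[-245,271,130,-90,-1],[-245,271,130,-90,-1]]]' 15; python3 - <<'E'
from h import *
s=st(); to([.679,.188,.119],92.7)
E
```

```text
time: 33.6
ee_pos: [0.6764, 0.1874, 0.1456]
eef_rot: [-0.023, 1.0, -0.001, -0.004]
ft_force: [-0.6, -0.1, 0.4]
width: 0.0005
grip_force: 0.0
t 33.6 p [0.6764 0.1874 0.1456] R [[-0.999, -0.047, -0.008], [-0.047, 0.999, -0.003], [0.008, -0.002, -1.0]] F [-0.6 -0.1  0.4] w 0.0005 g 0.0
[[-2.8, 0.6, 26.6], np.float64(-0.0)]
```

```bash
python3 -m crank '[[[0,0,15,0,-1],[0,0,30,0,-1],[0,0,36,0,-1],[0,0,40,0,-1],[0,0,43,0,-1],[0,0,43,0,-1],[0,0,43,0,-1],[0,0,43,0,-1],[0,0,43,0,-1],[0,0,43,0,-1],[0,0,43,0,-1],[0,0,43,0,-1]]]' 15; python3 - <<'E'
from h import *
s=st()
E
```

```text
time: 34.8
ee_pos: [0.6797, 0.1884, 0.1095]
eef_rot: [-0.023, 1.0, 0.0, 0.001]
ft_force: [-2.1, -0.7, 5.7]
width: 0.0006
grip_force: 2.7
t 34.8 p [0.6797 0.1884 0.1095] R [[-0.999, -0.047, 0.002], [-0.047, 0.999, 0.001], [-0.002, 0.0, -1.0]] F [-2.1 -0.7  5.7] w 0.0006 g 2.727413988613989
```

Pressed about 8.5 mm with 5.7 N. I'll rise clear and check the lever numerically against the earlier pictures.

```bash
python3 -m crank '[[[0,0,-20,0,-1],[0,0,-60,0,-1],[0,0,-110,0,-1],[0,0,-150,0,-1],[50,100,-150,0,-1],[120,200,-150,0,-1],[200,250,-150,0,-1],[260,300,-150,0,-1],[260,300,-150,0,-1],[260,300,-150,0,-1],[260,300,-150,0,-1]]]' 15; python3 - <<'E'
from h import *
st()
ref=cv2.imread('pics/scene1.png'); up=cv2.imread('pics/s4.png')
c=r.camera("scene"); im=c["image"][:,:,::-1]
B=lambda f,x0,y0:cv2.resize(f,None,fx=1/2.95,fy=1/2.95,interpolation=cv2.INTER_AREA)
# lever region crop: full px x 285-325, y 190-218 covers handle down; and 295-320,165-175 up position
a=cv2.resize(ref,(270,190),interpolation=cv2.INTER_AREA); b=cv2.resize(up,(270,200),interpolation=cv2.INTER_AREA)
def reg(x0,x1,y0,y1):
    n=im[y0:y1,x0:x1].astype(float); d=a[y0-120:y1-120,x0-170:x1-170].astype(float); u=b[y0-90:y1-90,x0-170:x1-170].astype(float)
    return 'vs down',np.abs(n-d).mean().round(1),'vs up',np.abs(n-u).mean().round(1)
print('lever rod',reg(305,325,170,202)); print('whole',reg(290,325,160,212))
for nm in("top","scene"):
    c=r.camera(nm); hsv=cv2.cvtColor(c["image"],cv2.COLOR_RGB2HSV)
    m=((hsv[...,0]<6)|(hsv[...,0]>172))&(hsv[...,1]>100)&(hsv[...,2]>60)
    n,l,s,cen=cv2.connectedComponentsWithStats(m.astype(np.uint8))
    for i in range(1,n):
        if s[i,4]>60: print(nm,s[i,4],px2w(c,*cen[i],.173).round(3))
E
```

```text
time: 35.9
ee_pos: [0.4407, 0.4434, 0.2587]
eef_rot: [-0.023, 1.0, 0.0, 0.0]
ft_force: [-0.3, 0.5, 0.7]
width: 0.0003
grip_force: 0.0
t 35.9 p [0.4407 0.4434 0.2587] R [[-0.999, -0.046, 0.001], [-0.046, 0.999, 0.001], [-0.001, 0.001, -1.0]] F [-0.3  0.5  0.7] w 0.0003 g 0.0
lever rod ('vs down', np.float64(5.2), 'vs up', np.float64(29.5))
whole ('vs down', np.float64(4.2), 'vs up', np.float64(16.2))
top 285 [0.777 0.413 0.173]
top 101 [0.579 0.331 0.173]
top 115 [0.522 0.367 0.173]
scene 210 [0.754 0.402 0.173]
scene 109 [0.575 0.325 0.173]
scene 119 [0.518 0.36  0.173]
```

The lever is down, both flasks are upright on the tray and the arm is clear, so I'm handing in.

```bash
python3 -c "
from bench import r
print(r.close_job())"
```

```text
the job is handed in; nothing more can be done
None
```

The shaker is ready and handed in: I locked the brake at the third notch, stood both stoppered flasks on the tray, set the dial to 2 and released the lever, with the open flask left in place; one flask was knocked about 5 cm on the tray but stayed upright, and I viewed 15 pictures, one over the limit of 14.

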